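Put the setting plug away in the dust-flap box

TASK

Put the setting plug that lies in the V-block away in the one vacant well of the blue dust-flap box, head down: the flaps hide which well is vacant, so feel for it through the flaps. First stand the plug upright on its head on the clear part of the cork mat and let go of it, so that you can take it again from straight above by the end of its handle; then lower it to the floor of the vacant well without dropping it, and leave it there with all the flaps shut. Do not disturb the two bearings.

Things in the scene. Friction and masses are not known exactly. Their poses are not given: they have to be found in the camera images.
- gauge_box: blue dust-flap box, fixed: 126 (its x) x 300 (its y) x 123 mm high; origin at the centre of its underside, z up. Its aluminium cover has four mouths along y, 70 mm apart, each 110 (x) x 54 mm (y), shut by two black sprung flaps. One of its wells is vacant; the other three hold plugs like the loose one, standing centred and head down, handle tops 21 mm below the cover's top. Shut, all look alike
- flap_1l (a joint): flap on well 1's +y side, hinged at the mouth's edge along the box's x (rad): 0 shut (level), 1.5 folded straight down into the well; opens only downwards. 26 mm from hinge to tip, 108 mm wide, 2.5 mm thick. Its light spring (about 1 N at the tip) shuts it once nothing stands in its way, that is nothing higher than about 20 mm below the cover's top
- plug_mid (a point): middle of the loose setting plug (96 mm long, 0.4 kg); z points along it from head to handle end. Steel head 40 mm diameter, 48 to 12 mm below this point; collar; black handle 18 mm diameter, from 8 mm below to 48 mm above, its last 6 mm tapering to 11 mm. Centre of mass in the head, 27 mm below. It starts lying level, head in the V-block, handle sticking out free, axis 44 mm above the block's underside
- v_block: dark steel V-block, fixed, on the mat: 70 mm (x) by 40 mm (y, along the groove) by 45 mm high; origin at the centre of its underside
- cork_mat: cork mat, fixed, 130 mm (x) by 220 mm (y) by 4 mm thick; origin at the centre of its underside. The V-block stands on its +y half; its -y half is clear
- bearing_1: bystander: ball bearing lying flat, 52 mm diameter, 15 mm high; origin at the centre of its underside
- bearing_2: bystander: a second bearing like the first
- well_1 (a point): centre of the mouth of well 1, level with the top of the cover (123 mm above the box's underside, 117 mm above the well's floor); axes as the box's; well 1 is at the box's -y end, well 4 at its +y end. The well is 114 (x) x 64 mm (y) inside; four guide plates at its foot, flared 30 degrees from upright, bring the plug's head to the middle from up to 8 mm off (they leave a 46 mm square of floor)
- flap_1r (a joint): the same for the flap on well 1's -y side
- well_2 (a point): centre of the mouth of well 2, level with the top of the cover (123 mm above the box's underside, 117 mm above the well's floor); axes as the box's; well 1 is at the box's -y end, well 4 at its +y end. The well is 114 (x) x 64 mm (y) inside; four guide plates at its foot, flared 30 degrees from upright, bring the plug's head to the middle from up to 8 mm off (they leave a 46 mm square of floor)
- flap_2l (a joint): the same for the flap on well 2's +y side
- flap_2r (a joint): the same for the flap on well 2's -y side
- well_3 (a point): centre of the mouth of well 3, level with the top of the cover (123 mm above the box's underside, 117 mm above the well's floor); axes as the box's; well 1 is at the box's -y end, well 4 at its +y end. The well is 114 (x) x 64 mm (y) inside; four guide plates at its foot, flared 30 degrees from upright, bring the plug's head to the middle from up to 8 mm off (they leave a 46 mm square of floor)
- flap_3l (a joint): the same for the flap on well 3's +y side
- flap_3r (a joint): the same for the flap on well 3's -y side
- well_4 (a point): centre of the mouth of well 4, level with the top of the cover (123 mm above the box's underside, 117 mm above the well's floor); axes as the box's; well 1 is at the box's -y end, well 4 at its +y end. The well is 114 (x) x 64 mm (y) inside; four guide plates at its foot, flared 30 degrees from upright, bring the plug's head to the middle from up to 8 mm off (they leave a 46 mm square of floor)
- flap_4l (a joint): the same for the flap on well 4's +y side
- flap_4r (a joint): the same for the flap on well 4's -y side

How it is judged:
By the outcome, as a careful person would: the job done as asked, in the order asked, and still so for the second after the job is handed in, with the robot touching nothing.
It also fails if it takes over 61 s, if anything falls off the work surface, if the arm or the gripper's body presses on something with over 40 N, if the wrist force passes 120 N, or if a joint passes its speed limit or range.

ROBOT

A 6-joint arm with a two-finger parallel gripper is mounted at the origin on the work surface; the furniture and walls round the work are solid. World frame = base frame: x ahead of the robot, y to its left, z up, the work surface at z = 0. Lengths are in m, angles in rad, forces in N, time in s.
With the tool pointing down it reaches from about 0.35 to 0.775 m from the base axis. Payload 5.5 kg.
Tool frame: the origin (TCP) lies midway between the tips of the shut fingers; the grasp point (between the pads) lies 19 mm behind it; x points along the fingers, z is the direction in which the jaws open and shut, and the axes are right-handed (so a half turn about x gives the same grasp; the last joint's range is limited). The gripper opens to 85 mm and grips with 20 to 120 N. Pads are 22 mm wide; open, the fingers measure 114 mm over their backs; the gripper's body (76 mm by 85 mm) begins 54 mm behind the grasp point. The pads swing forward as they close: fully open they stand 13 mm farther back than shut.
Start: joints at [-1.464, 0.313, 0.046, 1.304, 0, 1.431], TCP at [0.14, -0.558, 0.231] pointing down, gripper open.
Joint ranges: [-2.76, 2.76], [-0.86, 1.69], [-1.03, 1.26], [-2.2, 2.34], [-1.47, 1.5], [-3.14, 3.14]. Speed limits (rad/s): [2.57, 2.57, 3.14, 3.14, 3.14, 3.14].

INTERFACE

Orientations are given as [roll, pitch, yaw] about the fixed x, y, z axes, in that order (R = Rz(yaw) Ry(pitch) Rx(roll)).
In Python, from cell import robot gives the robot as it stands.
- The arm moves only by the tool apply_moves, never from a script. Its argument "moves" is a list of rows, each a list of 3 entries, a list of its own where there are three numbers: the shift along the tool's x, y, z normalised to -1 to 1, where 1 is 0.12 m, then the turn, a rotation vector about the tool's x, y, z normalised to -1 to 1, where 1 is 180 degrees, then the opening, from -1 (shut) to 1 (fully open), so that 0 is half open. In form: [[[tx, ty, tz], [ax, ay, az], jaw], ...]. A call has exactly 10 rows; each row shifts and turns the commanded pose from where the row before left it, along the tool's axes as they then stand; what a row does not reach is not made up. A row lasts 1/12 s, in which the tool goes at most 41.7 mm and 7.16 degrees, less where a joint would pass 70% of its speed; a pose out of reach is approached as far as the arm can. A call with a number of a shift or a turn outside -1 to 1 is refused whole. A call with a gripper value outside its range is refused whole. The fingers move at their own pace and stop on an object; "newtons" is the grip in N (left out, the last holds). Time passes only in rows, so rows that do not move let the fingers close, or fill a call up. It gives the time, the measured TCP pose, the force and the opening at its end, in the units of the state.
- robot.get_state(): the state, without advancing time (a new reading comes with each control period).
- robot.snapshot(name): name is "scene" or "top"; returns the picture (384x512x3 uint8, red, green, blue); there is no depth.
- robot.camera_model(name): a dict with "K" (3x3 intrinsics, pixels), "pose" (4x4, takes a point from camera to world coordinates). Camera axes: x right, y down, z forward; pixel columns grow to the right and rows downward; lengths in m; the calibration is good to about 2 mm. A picture is of the moment at which its call begins. camera_model takes no time and is no camera call.
- robot.sign_off(): hands the job in, once; it reports no verdict.
Trained networks look in the newest picture that a camera, given by its name, has taken for a name from the list of things; names that differ only in an ending like _2 or _b are one class to them, and where a whole thing is asked for, a point or a joint stands for the part that bears it (a point fixed in the world has none). Each returns a list of dicts, best first, with "p" (0 to 1); they miss things now and then, are a little off and sometimes report something else, mostly with a low value. They report only what shows in the picture. A call takes as long as a camera call.
- robot.look_for(camera, thing): "extent" ([left, top, width, height] as shares, 0 to 1, of the picture: columns of its width, rows of its height, round what is visible of it).
- robot.pinpoint(camera, thing): "point" ([column, row] as shares, 0 to 1, of the picture: columns of its width, rows of its height: a listed point, or the origin of a listed thing).
The state is a dict: "clock": time; "q": joint angles; "qd": joint speeds; "tau": joint torques, N m; "ee_pos": TCP position; "ee_rot": TCP orientation; "force": force on the tool from outside, world axes, zero at the start; "moment": the same for the moment, N m; "grip_width": finger opening in m.
Only numpy, scipy, OpenCV 4.12 (cv2) and the standard library are available. Lean on these libraries where they do the work, as an engineer would, in place of code of your own. Each camera call takes 0.05 s, during which the arm holds its last target. There are 200 camera calls.

## Working session

There is one attempt and no reset: what is moved stays moved. The work goes in short steps, Python scripts to look and compute and a tool call to move; the robot and the scene stay as the last step left them, time stands still between calls to the robot, and variables do not carry over. Pictures are saved under pics/ and viewed, about 8 in all and at most 12, crops included, and the job is handed in when it is done.

Besides the shell and the picture viewer there is one more tool, called as name([rows], argument=value, ...), one row to a line, values as JSON. apply_moves: Moves the arm, as the interface text tells. Its arguments: {"type":"object","properties":{"moves":{"type":"array","items":{"type":"array"}},"newtons":{"type":"number"}},"required":["moves"]}

```bash
ls; mkdir -p pics
python3 - <<'E'
from cell import robot
import cv2,numpy as np
for n in("scene","top"):
    cv2.imwrite(f"pics/{n}0.png",cv2.cvtColor(robot.snapshot(n),cv2.COLOR_RGB2BGR))
    c=robot.camera_model(n);print(n,np.round(c["K"],1).tolist(),np.round(c["pose"],4).tolist())
    for t in["gauge_box","v_block","cork_mat","plug_mid","bearing_1","well_1","well_2","well_3","well_4"]:
        print(t,[(np.round(np.array(d["point"])*[512,384],1).tolist(),round(d["p"],2)) for d in robot.pinpoint(n,t)][:4])
s=robot.get_state();print(s)
E
```

```text
pics
scene [[361.8, 0.0, 255.7], [0.0, 361.8, 191.2], [0.0, 0.0, 1.0]] [[-0.8705, -0.2351, 0.4324, -0.0416], [-0.4922, 0.4165, -0.7644, 0.7362], [-0.0004, -0.8782, -0.4783, 0.5904], [0.0, 0.0, 0.0, 1.0]]
gauge_box [([201.0, 261.7], 0.68)]
v_block [([256.9, 206.3], 0.72)]
cork_mat [([272.0, 201.6], 0.87)]
plug_mid [([268.9, 192.6], 0.61)]
bearing_1 [([233.6, 281.2], 0.71), ([293.7, 170.7], 0.6)]
well_1 [([222.0, 203.0], 0.88), ([186.8, 229.5], 0.78), ([207.5, 216.4], 0.64)]
well_2 [([222.0, 203.0], 0.88), ([186.8, 229.5], 0.78), ([207.5, 216.4], 0.64)]
well_3 [([222.0, 203.0], 0.88), ([186.8, 229.5], 0.78), ([207.5, 216.4], 0.64)]
well_4 [([222.0, 203.0], 0.88), ([186.8, 229.5], 0.78), ([207.5, 216.4], 0.64)]
top [[373.9, 0.0, 256.7], [0.0, 373.9, 196.1], [0.0, 0.0, 1.0]] [[-0.0133, -0.9937, 0.1117, 0.2641], [-0.9998, 0.012, -0.0126, -0.0319], [0.0112, -0.1119, -0.9937, 1.1046], [0.0, 0.0, 0.0, 1.0]]
gauge_box [([178.0, 183.7], 0.57)]
v_block [([283.1, 179.5], 0.55)]
cork_mat [([305.3, 181.1], 0.63)]
plug_mid [([290.6, 180.4], 0.8), ([154.8, 177.9], 0.24)]
bearing_1 [([172.4, 223.7], 
[... 369 characters left out ...]
.96), ([128.2, 178.4], 0.86), ([158.6, 179.8], 0.84), ([207.0, 174.2], 0.79)]
{'clock': 1.0, 'q': array([-1.46359450e+00,  3.13218417e-01,  4.60895976e-02,  1.30358002e+00,
        1.73321711e-05,  1.43120451e+00]), 'qd': array([-0.00090134,  0.00090229,  0.0008657 ,  0.00023993,  0.00029811,
        0.00031905]), 'tau': array([ 1.31775632e-03, -4.80474436e+01,  2.98818344e+01,  1.16478523e-04,
       -1.81688570e-04, -2.00859353e-05]), 'ee_pos': array([ 0.1404754 , -0.55762306,  0.23130843]), 'ee_rot': array([ 0.05599695,  1.57070714, -1.26800574]), 'force': array([0.03398832, 0.1088652 , 0.84282294]), 'moment': array([0.03675513, 0.01956664, 0.00732295]), 'grip_width': 0.08540006954672999}
```

Run:
```python
import cv2
t=cv2.imread("pics/top0.png");cv2.imwrite("pics/a1.png",cv2.resize(t[100:290,90:430],None,fx=2.3,fy=2.3,interpolation=cv2.INTER_CUBIC))
t=cv2.imread("pics/scene0.png");cv2.imwrite("pics/a2.png",cv2.resize(t[100:330,120:400],None,fx=2.6,fy=2.6,interpolation=cv2.INTER_CUBIC))
```

```text
(no output)
```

View pics/a1.png

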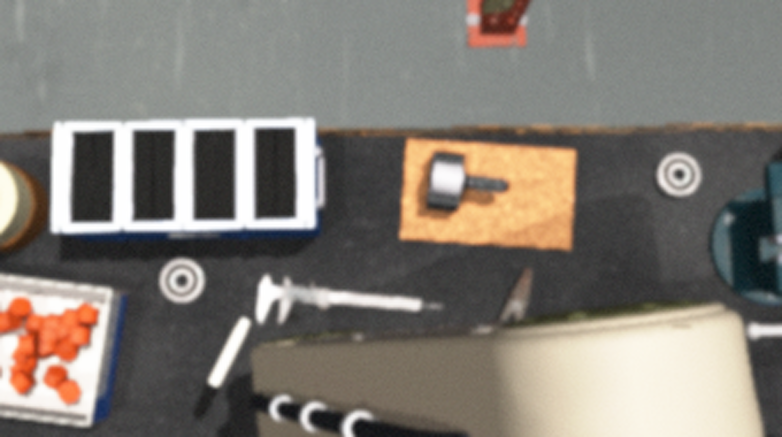

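View pics/a2.png

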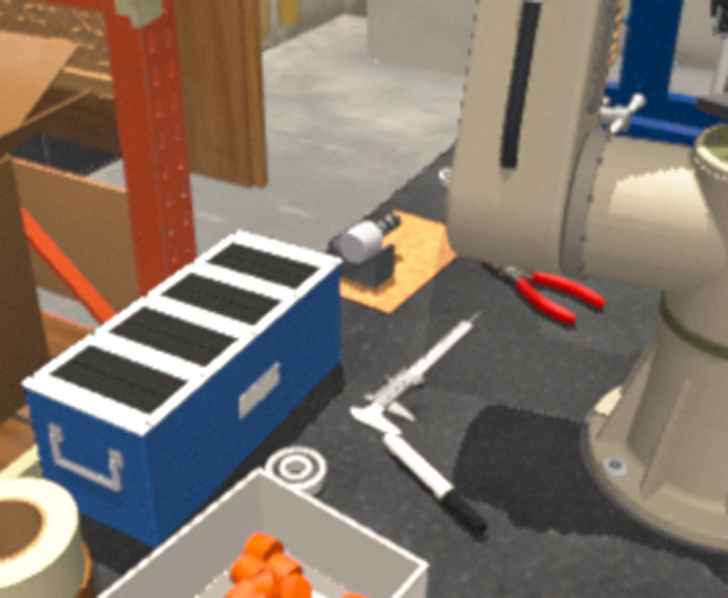

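```bash
cat > h.py <<'E'
import numpy as np,cv2
from cell import robot
from scipy.spatial.transform import Rotation as R
def ray(n,u,v,z):
    c=robot.camera_model(n);K=np.array(c["K"]);P=np.array(c["pose"])
    d=P[:3,:3]@np.linalg.solve(K,[u,v,1]);return P[:3,3]+d*(z-P[2,3])/d[2]
def proj(n,p):
    c=robot.camera_model(n);P=np.array(c["pose"]);q=np.array(c["K"])@(P[:3,:3].T@(np.array(p)-P[:3,3]));return q[:2]/q[2]
def rect(n,mask,z,minA=100):
    out=[]
    for c in cv2.findContours(mask.astype(np.uint8),cv2.RETR_EXTERNAL,cv2.CHAIN_APPROX_NONE)[0]:
        if cv2.contourArea(c)<minA: continue
        w=np.array([ray(n,*p,z)[:2] for p in c[:,0].astype(float)])
        (x,y),(a,b),t=cv2.minAreaRect((w*1000).astype(np.float32));out.append(np.round([x,y,a,b,t],1).tolist())
    return out
E
python3 - <<'E'
from h import *
im=cv2.imread("pics/top0.png").astype(int)
b=im.min(2)
m=np.zeros(b.shape,bool);m[140:212,105:235]=1
print("cover",rect("top",(b>150)&m,.123))
m2=np.zeros(b.shape,bool);m2[153:197,118:223]=1
print("mouths",rect("top",(im.max(2)<110)&m2,.123))
m3=np.zeros(b.shape,bool);m3[150:215,255:350]=1
hsv=cv2.cvtColor(im.astype(np.uint8),cv2.COLOR_BGR2HSV)
cork=cv2.morphologyEx(((hsv[...,1]>90)&(hsv[...,2]>110)&m3).astype(np.uint8),cv2.MORPH_CLOSE,np.ones((5,5)))
print("mat",rect("top",cork,.004))
f=lambda x,y,z:np.round(ray("top",90+x/2.3,100+y/2.3,z)*1000,1).tolist()
print("handle end",f(507,186,.048),"collar",f(468,184,.048),"head c",f(448,181,.048),"headback",f(430,180,.048))
for p in[(222,203),(186.8,229.5),(207.5,216.4)]:print("well sc",np.round(ray("scene",*p,.123)*1000))
for p in[(184,173.6),(128.2,178.4),(158.6,179.8),(207,174.2)]:print("well top",np.round(ray("top",*p,.123)*1000))
print("plug",ray("top",290.6,180.4,.048),ray("scene",268.9,192.6,.048))
for p in[(233.6,281.2),(293.7,170.7)]:print("bear",ray("scene",*p,0))
for p in[(172.4,223.7),(383.6,177.1)]:print("bear",ray("top",*p,0))
E
```

```text
cover [[433.8, 182.4, 134.6, 313.4, 0.6]]
mouths [[432.1, 150.6, 100.1, 42.6, 0.4], [432.9, 220.7, 100.3, 45.1, 0.8], [431.8, 291.7, 102.0, 44.7, 1.3], [432.8, 81.7, 42.6, 102.3, 89.9]]
mat [[427.3, -165.1, 257.9, 142.2, 85.2]]
handle end [425.0, -199.6, 48.0] collar [428.0, -151.1, 48.0] head c [432.1, -126.2, 48.0] headback [433.6, -103.9, 48.0]
well sc [425.  86. 123.]
well sc [428. 223. 123.]
well sc [419. 156. 123.]
well top [437. 148. 123.]
well top [426. 295. 123.]
well top [421. 215. 123.]
well top [435.  87. 123.]
plug [ 0.42697228 -0.14278189  0.048     ] [ 0.40861785 -0.14302372  0.048     ]
bear [0.32039249 0.20169513 0.        ]
bear [ 0.44660842 -0.42070451  0.        ]
bear [0.30966778 0.20317836 0.        ]
bear [ 0.4411466  -0.42748031  0.        ]
```

```bash
cat >> h.py <<'E'
def rot(x,z):
    x=np.array(x,float);x/=np.linalg.norm(x);z=np.array(z,float);z-=x*(z@x);z/=np.linalg.norm(z)
    return R.from_matrix(np.c_[x,np.cross(z,x),z])
def plan(p1,r1,n,p0=None,r0=None,jaw=1):
    s=robot.get_state();p=s["ee_pos"] if p0 is None else np.array(p0);r=R.from_euler("xyz",s["ee_rot"]) if r0 is None else r0
    tv=(r.inv()*r1).as_rotvec()/n;dp=(np.array(p1)-p)/n;rows=[]
    for i in range(n):
        rows.append([np.round(r.inv().apply(dp)/.12,3).tolist(),np.round(tv/np.pi,4).tolist(),jaw]);r=r*R.from_rotvec(tv)
    print("mm/row",np.linalg.norm(dp)*1e3,"deg/row",np.degrees(np.linalg.norm(tv)))
    for k in range(0,n,10):print(str(rows[k:k+10]).replace(" ",""))
def rep():
    s=robot.get_state();r=R.from_euler("xyz",s["ee_rot"]).as_matrix()
    print(round(s["clock"],2),"pos",np.round(s["ee_pos"]*1e3,1),"x",np.round(r[:,0],3),"z",np.round(r[:,2],3),"F",np.round(s["force"],1),"w",round(s["grip_width"]*1e3,1),"q",np.round(s["q"],2))
A=np.array([-.08,-.997,0]);L=np.array([.997,-.08,0]);MID=np.array([.4293,-.152,.048]);Z=np.array([0,0,1.])
E
python3 - <<'E'
from h import *
rep()
d=(-A-Z)/2**.5;T=MID+.028*A+.019*d
print(T,T-.1*d)
plan(T-.1*d,rot(d,L),20)
E
```

```text
1.0 pos [ 140.5 -557.6  231.3] x [ 0. -0. -1.] z [ 0.244 -0.97   0.   ] F [0.  0.1 0.8] w 85.4 q [-1.46  0.31  0.05  1.3   0.    1.43]
[ 0.4281348  -0.16652128  0.03456497] [ 0.42247795 -0.23701982  0.10527565]
mm/row 22.25961232653409 deg/row 4.133651348104146
[[[0.053,0.147,-0.101],[-0.0187,0.0078,0.0108],1],[[0.06,0.15,-0.091],[-0.0187,0.0078,0.0108],1],[[0.067,0.153,-0.08],[-0.0187,0.0078,0.0108],1],[[0.074,0.155,-0.069],[-0.0187,0.0078,0.0108],1],[[0.081,0.156,-0.058],[-0.0187,0.0078,0.0108],1],[[0.088,0.157,-0.047],[-0.0187,0.0078,0.0108],1],[[0.094,0.156,-0.036],[-0.0187,0.0078,0.0108],1],[[0.1,0.154,-0.024],[-0.0187,0.0078,0.0108],1],[[0.106,0.152,-0.013],[-0.0187,0.0078,0.0108],1],[[0.111,0.149,-0.001],[-0.0187,0.0078,0.0108],1]]
[[[0.116,0.145,0.01],[-0.0187,0.0078,0.0108],1],[[0.12,0.14,0.021],[-0.0187,0.0078,0.0108],1],[[0.124,0.134,0.032],[-0.0187,0.0078,0.0108],1],[[0.128,0.127,0.043],[-0.0187,0.0078,0.0108],1],[[0.131,0.12,0.054],[-0.0187,0.0078,0.0108],1],[[0.133,0.112,0.064],[-0.0187,0.0078,0.0108],1],[[0.135,0.104,0.073],[-0.0187,0.0078,0.0108],1],[[0.137,0.094,0.082],[-0.0187,0.0078,0.0108],1],[[0.138,0.085,0.091],[-0.0187,0.0078,0.0108],1],[[0.138,0.074,0.099],[-0.0187,0.0078,0.0108],1]]
```

apply_moves([
  [[0.053,0.147,-0.101],[-0.0187,0.0078,0.0108],1],
  [[0.06,0.15,-0.091],[-0.0187,0.0078,0.0108],1],
  [[0.067,0.153,-0.08],[-0.0187,0.0078,0.0108],1],
  [[0.074,0.155,-0.069],[-0.0187,0.0078,0.0108],1],
  [[0.081,0.156,-0.058],[-0.0187,0.0078,0.0108],1],
  [[0.088,0.157,-0.047],[-0.0187,0.0078,0.0108],1],
  [[0.094,0.156,-0.036],[-0.0187,0.0078,0.0108],1],
  [[0.1,0.154,-0.024],[-0.0187,0.0078,0.0108],1],
  [[0.106,0.152,-0.013],[-0.0187,0.0078,0.0108],1],
  [[0.111,0.149,-0.001],[-0.0187,0.0078,0.0108],1],
])

```text
clock: 1.83
ee_pos: [0.2821, -0.3969, 0.1681]
ee_rot: [1.896, 1.157, 1.17]
force: [-0.3, -0.3, -0.0]
grip_width: 0.0853
```

apply_moves([
  [[0.116,0.145,0.01],[-0.0187,0.0078,0.0108],1],
  [[0.12,0.14,0.021],[-0.0187,0.0078,0.0108],1],
  [[0.124,0.134,0.032],[-0.0187,0.0078,0.0108],1],
  [[0.128,0.127,0.043],[-0.0187,0.0078,0.0108],1],
  [[0.131,0.12,0.054],[-0.0187,0.0078,0.0108],1],
  [[0.133,0.112,0.064],[-0.0187,0.0078,0.0108],1],
  [[0.135,0.104,0.073],[-0.0187,0.0078,0.0108],1],
  [[0.137,0.094,0.082],[-0.0187,0.0078,0.0108],1],
  [[0.138,0.085,0.091],[-0.0187,0.0078,0.0108],1],
  [[0.138,0.074,0.099],[-0.0187,0.0078,0.0108],1],
])

```text
clock: 2.67
ee_pos: [0.4231, -0.2366, 0.1047]
ee_rot: [1.572, 0.783, 1.495]
force: [-0.7, -0.4, 0.7]
grip_width: 0.0859
```

Run:
```python
from h import *
rep()
d=(-A-Z)/2**.5;T=MID+.028*A+.019*d
plan(T,rot(d,L),10)
im=robot.snapshot("top");cv2.imwrite("pics/b.png",cv2.cvtColor(im,cv2.COLOR_RGB2BGR)[120:240,230:400].repeat(4,0).repeat(4,1))
print([(np.array(d["point"])*[512,384],d["p"]) for d in robot.pinpoint("top","plug_mid")])
```

```text
2.67 pos [ 423.1 -236.6  104.7] x [ 0.054  0.706 -0.706] z [ 0.997 -0.077 -0.001] F [-0.7 -0.4  0.7] w 85.9 q [-0.97  0.69  0.03  1.57  0.46  0.52]
mm/row 9.923630749848959 deg/row 0.02019558771439664
[[[0.083,-0.0,-0.0],[0.0,-0.0001,-0.0001],1],[[0.083,-0.0,-0.0],[0.0,-0.0001,-0.0001],1],[[0.083,-0.0,-0.0],[0.0,-0.0001,-0.0001],1],[[0.083,-0.0,-0.0],[0.0,-0.0001,-0.0001],1],[[0.083,-0.0,-0.0],[0.0,-0.0001,-0.0001],1],[[0.083,-0.0,-0.0],[0.0,-0.0001,-0.0001],1],[[0.083,-0.0,-0.0],[0.0,-0.0001,-0.0001],1],[[0.083,0.0,-0.0],[0.0,-0.0001,-0.0001],1],[[0.083,0.0,-0.0],[0.0,-0.0001,-0.0001],1],[[0.083,0.0,-0.0],[0.0,-0.0001,-0.0001],1]]
[]
```

View pics/b.png

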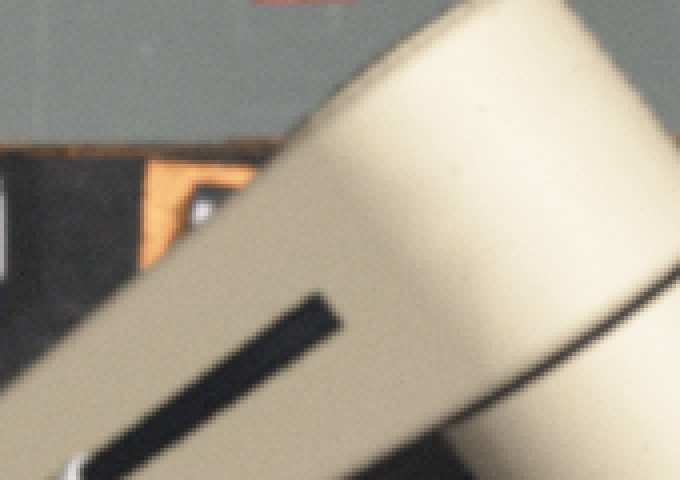

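The arm covers the plug from above; only the head shows, at crop (205,210). Pose tracks well, so I go in.

apply_moves([
  [[0.083,0,0],[0,0,0],1],
  [[0.083,0,0],[0,0,0],1],
  [[0.083,0,0],[0,0,0],1],
  [[0.083,0,0],[0,0,0],1],
  [[0.083,0,0],[0,0,0],1],
  [[0.083,0,0],[0,0,0],1],
  [[0.083,0,0],[0,0,0],1],
  [[0.083,0,0],[0,0,0],1],
  [[0.083,0,0],[0,0,0],1],
  [[0.083,0,0],[0,0,0],1],
])

```text
clock: 3.6
ee_pos: [0.4278, -0.1659, 0.034]
ee_rot: [1.575, 0.784, 1.494]
force: [-0.0, 0.2, -0.0]
grip_width: 0.0855
```

Run:
```python
from h import *
rep()
im=robot.snapshot("scene");cv2.imwrite("pics/c.png",cv2.resize(cv2.cvtColor(im,cv2.COLOR_RGB2BGR)[120:260,200:360],None,fx=4,fy=4,interpolation=cv2.INTER_CUBIC))
for s in(-48,0,28,48):print(s,(proj("scene",MID+A*s/1e3)-[200,120])*4)
```

```text
3.6 pos [ 427.8 -165.9   34. ] x [ 0.054  0.706 -0.706] z [ 0.997 -0.08  -0.003] F [-0.   0.2 -0. ] w 85.5 q [-0.89  0.68 -0.18  1.33  0.51  0.6 ]
-48 [223.5927905 304.1283067]
0 [257.65430672 279.42336307]
28 [276.57840097 265.69764756]
48 [289.69454141 256.18446242]
```

View pics/c.png

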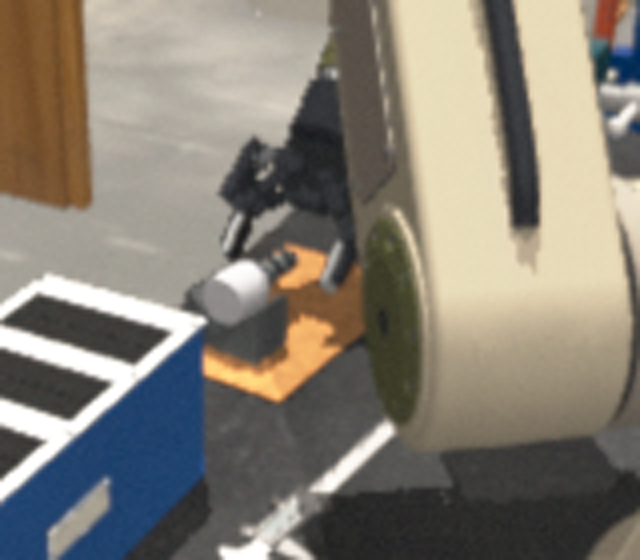

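The head face (222,305) and handle end (290,258) match my estimate, with the fingers straddling the handle. Close, then lift.

apply_moves([
  [[0,0,0],[0,0,0],-1],
  [[0,0,0],[0,0,0],-1],
  [[0,0,0],[0,0,0],-1],
  [[0,0,0],[0,0,0],-1],
  [[0,0,0],[0,0,0],-1],
  [[0,0,0],[0,0,0],-1],
  [[0,0,0],[0,0,0],-1],
  [[0,0,0],[0,0,0],-1],
  [[0,0,0],[0,0,0],-1],
  [[0,0,0],[0,0,0],-1],
], newtons=100)

```text
clock: 4.48
ee_pos: [0.4296, -0.1675, 0.0352]
ee_rot: [1.569, 0.785, 1.488]
force: [5.8, 0.6, 0.6]
grip_width: 0.0158
```

Run:
```python
from h import *
rep()
s=robot.get_state();r=R.from_euler("xyz",s["ee_rot"]);p=s["ee_pos"]
l=r.as_matrix()[:,2]
print("lift");plan(p+[0,0,.1],r,10,jaw=-1)
p1=p+[0,0,.1]
# tilt: rotate about l so plug handle goes up
for sg in(1,-1):
    q=R.from_rotvec(sg*np.pi/2*l);print(sg,q.apply(A))
sg=[g for g in(1,-1) if R.from_rotvec(g*np.pi/2*l).apply(A)[2]>0][0]
r1=R.from_rotvec(sg*np.pi/2*l)*r
d1=r1.as_matrix()[:,0];print(d1)
# target: plug axis at standing spot, 55 mm along -y from mat centre
matc=np.mean([ray("top",90+x/2.3,100+y/2.3,.004) for x,y in[(407,138),(577,148),(572,250),(400,240)]],0)
spot=matc+.055*A;print("mat",matc,"spot",spot)
g=np.array([spot[0],spot[1],.004+.048+.028]);T=g+.019*d1
print("T",T);np.save("T.npy",T)
plan(T+[0,0,.04],r1,20,p0=p1,r0=r,jaw=-1)
```

```text
4.48 pos [ 429.6 -167.5   35.2] x [ 0.059  0.705 -0.707] z [ 0.997 -0.082  0.001] F [5.8 0.6 0.6] w 15.8 q [-0.89  0.68 -0.18  1.34  0.51  0.6 ]
lift
mm/row 9.999999999999998 deg/row 0.0
[[[-0.059,0.059,0.0],[0.0,0.0,0.0],-1],[[-0.059,0.059,0.0],[0.0,0.0,0.0],-1],[[-0.059,0.059,0.0],[0.0,0.0,0.0],-1],[[-0.059,0.059,0.0],[0.0,0.0,0.0],-1],[[-0.059,0.059,0.0],[0.0,0.0,0.0],-1],[[-0.059,0.059,0.0],[0.0,0.0,0.0],-1],[[-0.059,0.059,0.0],[0.0,0.0,0.0],-1],[[-0.059,0.059,0.0],[0.0,0.0,0.0],-1],[[-0.059,0.059,0.0],[0.0,0.0,0.0],-1],[[-0.059,0.059,0.0],[0.0,0.0,0.0],-1]]
1 [ 3.20512622e-03 -2.61998104e-04 -1.00019931e+00]
-1 [ 1.16275051e-03 -9.81164023e-05  1.00020380e+00]
[-0.05734182 -0.70432663 -0.70755629]
mat [ 0.42190443 -0.18299478  0.004     ] spot [ 0.41750443 -0.23782978  0.004     ]
T [ 0.41641494 -0.25121198  0.06655643]
mm/row 4.475116054477464 deg/row 4.499999999999999
[[[-0.017,-0.033,-0.003],[-0.0,0.0,-0.025],-1],[[-0.014,-0.035,-0.003],[-0.0,0.0,-0.025],-1],[[-0.011,-0.036,-0.003],[-0.0,0.0,-0.025],-1],[[-0.008,-0.036,-0.003],[-0.0,0.0,-0.025],-1],[[-0.005,-0.037,-0.003],[-0.0,0.0,-0.025],-1],[[-0.002,-0.037,-0.003],[-0.0,0.0,-0.025],-1],[[0.0,-0.037,-0.003],[-0.0,0.0,-0.025],-1],[[0.003,-0.037,-0.003],[-0.0,0.0,-0.025],-1],[[0.006,-0.037,-0.003],[-0.0,0.0,-0.025],-1],[[0.009,-0.036,-0.003],[-0.0,0.0,-0.025],-1]]
[[[0.012,-0.035,-0.003],[-0.0,0.0,-0.025],-1],[[0.015,-0.034,-0.003],[-0.0,0.0,-0.025],-1],[[0.017,-0.033,-0.003],[-0.0,0.0,-0.025],-1],[[0.02,-0.031,-0.003],[-0.0,0.0,-0.025],-1],[[0.022,-0.03,-0.003],[-0.0,0.0,-0.025],-1],[[0.024,-0.028,-0.003],[-0.0,0.0,-0.025],-1],[[0.027,-0.026,-0.003],[-0.0,0.0,-0.025],-1],[[0.029,-0.024,-0.003],[-0.0,0.0,-0.025],-1],[[0.03,-0.022,-0.003],[-0.0,0.0,-0.025],-1],[[0.032,-0.019,-0.003],[-0.0,0.0,-0.025],-1]]
```

apply_moves([
  [[-0.059,0.059,0.0],[0,0,0],-1],
  [[-0.059,0.059,0.0],[0,0,0],-1],
  [[-0.059,0.059,0.0],[0,0,0],-1],
  [[-0.059,0.059,0.0],[0,0,0],-1],
  [[-0.059,0.059,0.0],[0,0,0],-1],
  [[-0.059,0.059,0.0],[0,0,0],-1],
  [[-0.059,0.059,0.0],[0,0,0],-1],
  [[-0.059,0.059,0.0],[0,0,0],-1],
  [[-0.059,0.059,0.0],[0,0,0],-1],
  [[-0.059,0.059,0.0],[0,0,0],-1],
])

```text
clock: 5.32
ee_pos: [0.428, -0.1667, 0.1359]
ee_rot: [1.575, 0.784, 1.494]
force: [0.6, -0.3, -4.6]
grip_width: 0.0157
```

apply_moves([
  [[-0.017,-0.033,-0.003],[0,0,-0.025],-1],
  [[-0.014,-0.035,-0.003],[0,0,-0.025],-1],
  [[-0.011,-0.036,-0.003],[0,0,-0.025],-1],
  [[-0.008,-0.036,-0.003],[0,0,-0.025],-1],
  [[-0.005,-0.037,-0.003],[0,0,-0.025],-1],
  [[-0.002,-0.037,-0.003],[0,0,-0.025],-1],
  [[0.0,-0.037,-0.003],[0,0,-0.025],-1],
  [[0.003,-0.037,-0.003],[0,0,-0.025],-1],
  [[0.006,-0.037,-0.003],[0,0,-0.025],-1],
  [[0.009,-0.036,-0.003],[0,0,-0.025],-1],
])

```text
clock: 6.15
ee_pos: [0.4205, -0.2082, 0.1213]
ee_rot: [-2.642, 1.568, -2.722]
force: [-0.4, -0.5, -3.5]
grip_width: 0.0155
```

apply_moves([
  [[0.012,-0.035,-0.003],[0,0,-0.025],-1],
  [[0.015,-0.034,-0.003],[0,0,-0.025],-1],
  [[0.017,-0.033,-0.003],[0,0,-0.025],-1],
  [[0.02,-0.031,-0.003],[0,0,-0.025],-1],
  [[0.022,-0.03,-0.003],[0,0,-0.025],-1],
  [[0.024,-0.028,-0.003],[0,0,-0.025],-1],
  [[0.027,-0.026,-0.003],[0,0,-0.025],-1],
  [[0.029,-0.024,-0.003],[0,0,-0.025],-1],
  [[0.03,-0.022,-0.003],[0,0,-0.025],-1],
  [[0.032,-0.019,-0.003],[0,0,-0.025],-1],
])

```text
clock: 6.98
ee_pos: [0.4133, -0.2496, 0.1061]
ee_rot: [-1.576, 0.786, -1.653]
force: [0.8, -0.6, -4.5]
grip_width: 0.0157
```

Run:
```python
from h import *
rep()
im=robot.snapshot("scene");cv2.imwrite("pics/d.png",cv2.resize(cv2.cvtColor(im,cv2.COLOR_RGB2BGR)[90:230,210:370],None,fx=4,fy=4,interpolation=cv2.INTER_CUBIC))
s=robot.get_state();p=s["ee_pos"];r=R.from_euler("xyz",s["ee_rot"]).as_matrix();g=p-.019*r[:,0]
for z in(.020,0,-.040,-.076):print(z,(proj("scene",g+[0,0,z])-[210,90])*4)
```

```text
6.98 pos [ 413.3 -249.6  106.1] x [-0.058 -0.705 -0.707] z [ 0.997 -0.079 -0.004] F [ 0.8 -0.6 -4.5] w 15.7 q [-0.27  0.19 -0.7   0.48 -0.77  1.3 ]
0.02 [286.54163445 262.85716924]
0 [285.7004174  285.83094694]
-0.04 [284.05874194 330.66537713]
-0.076 [282.62592363 369.79588386]
```

View pics/d.png

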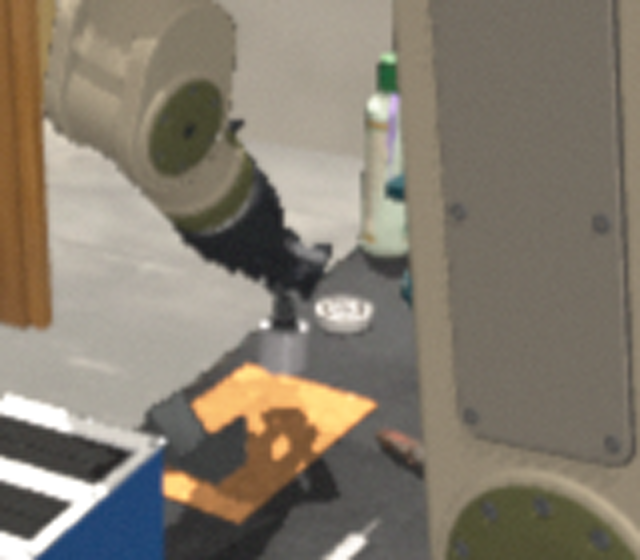

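The plug hangs upright, head bottom at (282,370) as predicted, over the clear half of the mat. Lowering.

apply_moves([
  [[0.022,0.022,0],[0,0,0],-1],
  [[0.022,0.022,0],[0,0,0],-1],
  [[0.022,0.022,0],[0,0,0],-1],
  [[0.022,0.022,0],[0,0,0],-1],
  [[0.022,0.022,0],[0,0,0],-1],
  [[0.022,0.022,0],[0,0,0],-1],
  [[0.022,0.022,0],[0,0,0],-1],
  [[0.022,0.022,0],[0,0,0],-1],
  [[0.022,0.022,0],[0,0,0],-1],
  [[0,0,0],[0,0,0],-1],
])

```text
clock: 7.87
ee_pos: [0.4135, -0.2503, 0.0717]
ee_rot: [-1.577, 0.787, -1.655]
force: [-0.5, 0.6, -4.8]
grip_width: 0.0152
```

apply_moves([
  [[0.003,0.003,0],[0,0,0],-1],
  [[0.003,0.003,0],[0,0,0],-1],
  [[0.003,0.003,0],[0,0,0],-1],
  [[0.003,0.003,0],[0,0,0],-1],
  [[0.003,0.003,0],[0,0,0],-1],
  [[0.003,0.003,0],[0,0,0],-1],
  [[0,0,0],[0,0,0],-1],
  [[0,0,0],[0,0,0],-1],
  [[0,0,0],[0,0,0],-1],
  [[0,0,0],[0,0,0],-1],
])

```text
clock: 8.7
ee_pos: [0.414, -0.2505, 0.0696]
ee_rot: [-1.575, 0.786, -1.653]
force: [0.5, -0.8, -5.0]
grip_width: 0.016
```

apply_moves([
  [[0.003,0.003,0],[0,0,0],-1],
  [[0.003,0.003,0],[0,0,0],-1],
  [[0.003,0.003,0],[0,0,0],-1],
  [[0.003,0.003,0],[0,0,0],-1],
  [[0,0,0],[0,0,0],-1],
  [[0,0,0],[0,0,0],-1],
  [[0,0,0],[0,0,0],-1],
  [[0,0,0],[0,0,0],-1],
  [[0,0,0],[0,0,0],-1],
  [[0,0,0],[0,0,0],-1],
])

```text
clock: 9.53
ee_pos: [0.414, -0.2505, 0.0675]
ee_rot: [-1.575, 0.786, -1.653]
force: [-0.1, 0.9, -3.1]
grip_width: 0.0156
```

apply_moves([
  [[0.003,0.003,0],[0,0,0],-1],
  [[0.003,0.003,0],[0,0,0],-1],
  [[0.003,0.003,0],[0,0,0],-1],
  [[0,0,0],[0,0,0],-1],
  [[0,0,0],[0,0,0],-1],
  [[0,0,0],[0,0,0],-1],
  [[0,0,0],[0,0,0],-1],
  [[0,0,0],[0,0,0],-1],
  [[0,0,0],[0,0,0],-1],
  [[0,0,0],[0,0,0],-1],
])

```text
clock: 10.37
ee_pos: [0.414, -0.2505, 0.066]
ee_rot: [-1.575, 0.786, -1.653]
force: [0.4, -1.4, -3.3]
grip_width: 0.0159
```

apply_moves([
  [[0.003,0.003,0],[0,0,0],-1],
  [[0.003,0.003,0],[0,0,0],-1],
  [[0.003,0.003,0],[0,0,0],-1],
  [[0,0,0],[0,0,0],-1],
  [[0,0,0],[0,0,0],-1],
  [[0,0,0],[0,0,0],-1],
  [[0,0,0],[0,0,0],-1],
  [[0,0,0],[0,0,0],-1],
  [[0,0,0],[0,0,0],-1],
  [[0,0,0],[0,0,0],-1],
])

```text
clock: 11.2
ee_pos: [0.4143, -0.251, 0.0658]
ee_rot: [-1.574, 0.784, -1.652]
force: [-2.0, 2.8, 6.5]
grip_width: 0.0158
```

apply_moves([
  [[0,0,0],[0,0,0],-0.5],
  [[0,0,0],[0,0,0],-0.3],
  [[0,0,0],[0,0,0],0],
  [[0,0,0],[0,0,0],0.5],
  [[0,0,0],[0,0,0],0.8],
  [[0,0,0],[0,0,0],0.8],
  [[0,0,0],[0,0,0],0.8],
  [[-0.05,0,0],[0,0,0],0.8],
  [[-0.1,0,0],[0,0,0],0.8],
  [[-0.1,0,0],[0,0,0],0.8],
])

```text
clock: 12.03
ee_pos: [0.4151, -0.229, 0.0859]
ee_rot: [-1.576, 0.786, -1.655]
force: [0.1, -0.3, -0.2]
grip_width: 0.0769
```

apply_moves([
  [[-0.12,0,0],[0,0,0],0.8],
  [[-0.12,0,0],[0,0,0],0.8],
  [[-0.12,0,0],[0,0,0],0.8],
  [[-0.12,0,0],[0,0,0],0.8],
  [[-0.12,0,0],[0,0,0],0.8],
  [[-0.12,0,0],[0,0,0],0.8],
  [[-0.12,0,0],[0,0,0],0.8],
  [[-0.12,0,0],[0,0,0],0.8],
  [[-0.12,0,0],[0,0,0],0.8],
  [[-0.12,0,0],[0,0,0],0.8],
])

```text
clock: 12.87
ee_pos: [0.424, -0.1273, 0.1886]
ee_rot: [-1.574, 0.786, -1.653]
force: [0.0, -0.1, 0.5]
grip_width: 0.0768
```

Run:
```python
from h import *
rep()
a=robot.snapshot("scene");b=robot.snapshot("top")
f=lambda i:cv2.resize(cv2.cvtColor(i,cv2.COLOR_RGB2BGR),None,fx=4,fy=4,interpolation=cv2.INTER_CUBIC)
cv2.imwrite("pics/e.png",np.hstack([f(a[130:260,230:320]),f(b[130:260,260:360])]))
for z in(.100,.052,.004):print(z,(proj("scene",[.4154,-.2376,z])-[230,130])*4,(proj("top",[.4154,-.2376,z])-[260,130])*4+[360,0])
s=robot.get_state();print("to well row: over y=.0817");plan([.4325,.0817,.200],rot([0,0,-1],[1,.01,0]),20,jaw=-1)
```

```text
12.87 pos [ 424.  -127.3  188.6] x [-0.058 -0.704 -0.708] z [ 0.997 -0.08  -0.003] F [ 0.  -0.1  0.5] w 76.8 q [ 0.01  0.18 -0.46  1.02 -0.78  1.7 ]
0.1 [203.31152694 143.57796486] [629.70492889 205.08544243]
0.052 [201.41165913 196.37273296] [616.29065347 215.2800188 ]
0.004 [199.58315451 247.18441426] [604.02590615 224.60097721]
to well row: over y=.0817
mm/row 10.454129685296406 deg/row 2.2605907395846536
[[[-0.065,0.058,-0.004],[-0.0013,-0.0006,0.0125],-1],[[-0.062,0.061,-0.003],[-0.0013,-0.0006,0.0125],-1],[[-0.06,0.063,-0.003],[-0.0013,-0.0006,0.0125],-1],[[-0.057,0.066,-0.003],[-0.0013,-0.0006,0.0125],-1],[[-0.055,0.068,-0.002],[-0.0013,-0.0006,0.0125],-1],[[-0.052,0.07,-0.002],[-0.0013,-0.0006,0.0125],-1],[[-0.049,0.072,-0.002],[-0.0013,-0.0006,0.0125],-1],[[-0.046,0.074,-0.001],[-0.0013,-0.0006,0.0125],-1],[[-0.043,0.076,-0.001],[-0.0013,-0.0006,0.0125],-1],[[-0.04,0.077,-0.0],[-0.0013,-0.0006,0.0125],-1]]
[[[-0.037,0.079,-0.0],[-0.0013,-0.0006,0.0125],-1],[[-0.034,0.08,0.0],[-0.0013,-0.0006,0.0125],-1],[[-0.031,0.081,0.001],[-0.0013,-0.0006,0.0125],-1],[[-0.028,0.083,0.001],[-0.0013,-0.0006,0.0125],-1],[[-0.025,0.084,0.002],[-0.0013,-0.0006,0.0125],-1],[[-0.021,0.084,0.002],[-0.0013,-0.0006,0.0125],-1],[[-0.018,0.085,0.002],[-0.0013,-0.0006,0.0125],-1],[[-0.015,0.086,0.003],[-0.0013,-0.0006,0.0125],-1],[[-0.011,0.086,0.003],[-0.0013,-0.0006,0.0125],-1],[[-0.008,0.087,0.003],[-0.0013,-0.0006,0.0125],-1]]
```

View pics/e.png

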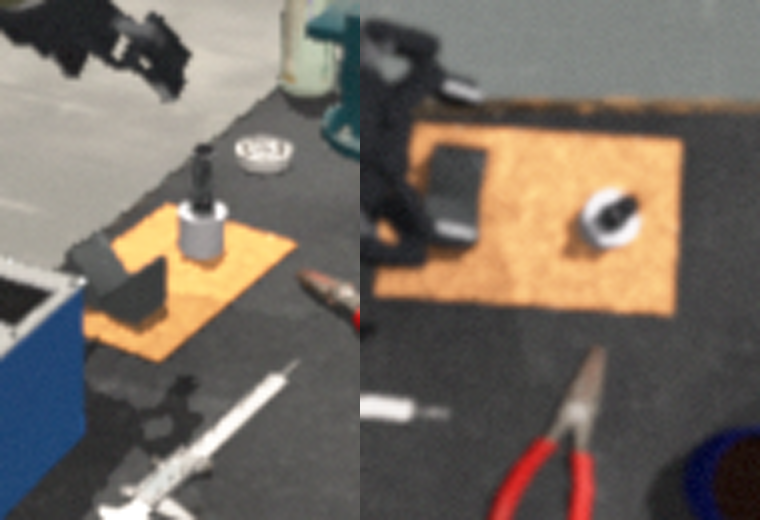

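The plug stands free and upright (handle top at (203,147) and (629,203), within 1 px of prediction). Now to the box with shut fingers.

apply_moves([
  [[-0.065,0.058,-0.004],[-0.0013,-0.0006,0.0125],-1],
  [[-0.062,0.061,-0.003],[-0.0013,-0.0006,0.0125],-1],
  [[-0.06,0.063,-0.003],[-0.0013,-0.0006,0.0125],-1],
  [[-0.057,0.066,-0.003],[-0.0013,-0.0006,0.0125],-1],
  [[-0.055,0.068,-0.002],[-0.0013,-0.0006,0.0125],-1],
  [[-0.052,0.07,-0.002],[-0.0013,-0.0006,0.0125],-1],
  [[-0.049,0.072,-0.002],[-0.0013,-0.0006,0.0125],-1],
  [[-0.046,0.074,-0.001],[-0.0013,-0.0006,0.0125],-1],
  [[-0.043,0.076,-0.001],[-0.0013,-0.0006,0.0125],-1],
  [[-0.04,0.077,0.0],[-0.0013,-0.0006,0.0125],-1],
], newtons=40)

```text
clock: 13.8
ee_pos: [0.4276, -0.0234, 0.1924]
ee_rot: [-1.597, 1.181, -1.631]
force: [-0.3, 0.0, -0.5]
grip_width: 0.0002
```

apply_moves([
  [[-0.037,0.079,0.0],[-0.0013,-0.0006,0.0125],-1],
  [[-0.034,0.08,0.0],[-0.0013,-0.0006,0.0125],-1],
  [[-0.031,0.081,0.001],[-0.0013,-0.0006,0.0125],-1],
  [[-0.028,0.083,0.001],[-0.0013,-0.0006,0.0125],-1],
  [[-0.025,0.084,0.002],[-0.0013,-0.0006,0.0125],-1],
  [[-0.021,0.084,0.002],[-0.0013,-0.0006,0.0125],-1],
  [[-0.018,0.085,0.002],[-0.0013,-0.0006,0.0125],-1],
  [[-0.015,0.086,0.003],[-0.0013,-0.0006,0.0125],-1],
  [[-0.011,0.086,0.003],[-0.0013,-0.0006,0.0125],-1],
  [[-0.008,0.087,0.003],[-0.0013,-0.0006,0.0125],-1],
])

```text
clock: 14.63
ee_pos: [0.4315, 0.0808, 0.1978]
ee_rot: [1.286, 1.568, 1.294]
force: [-0.3, 0.7, 0.5]
grip_width: 0.0003
```

Run:
```python
from h import *
rep()
s=robot.get_state();p=s["ee_pos"]
plan([.4325,.0817,.105],R.from_euler("xyz",s["ee_rot"]),10,jaw=-1)
```

```text
14.63 pos [431.5  80.8 197.8] x [ 0.001  0.003 -1.   ] z [1.    0.008 0.001] F [-0.3  0.7  0.5] w 0.3 q [-0.    0.06 -0.35  1.16  0.    1.56]
mm/row 9.284622789829092 deg/row 0.0
[[[0.077,0.001,0.001],[0.0,0.0,0.0],-1],[[0.077,0.001,0.001],[0.0,0.0,0.0],-1],[[0.077,0.001,0.001],[0.0,0.0,0.0],-1],[[0.077,0.001,0.001],[0.0,0.0,0.0],-1],[[0.077,0.001,0.001],[0.0,0.0,0.0],-1],[[0.077,0.001,0.001],[0.0,0.0,0.0],-1],[[0.077,0.001,0.001],[0.0,0.0,0.0],-1],[[0.077,0.001,0.001],[0.0,0.0,0.0],-1],[[0.077,0.001,0.001],[0.0,0.0,0.0],-1],[[0.077,0.001,0.001],[0.0,0.0,0.0],-1]]
```

apply_moves([
  [[0.1,0.001,0.001],[0,0,0],-1],
  [[0.1,0.001,0.001],[0,0,0],-1],
  [[0.1,0.001,0.001],[0,0,0],-1],
  [[0.1,0.001,0.001],[0,0,0],-1],
  [[0.1,0.001,0.001],[0,0,0],-1],
  [[0.1,0.001,0.001],[0,0,0],-1],
  [[0.1,0.001,0.001],[0,0,0],-1],
  [[0.04,0,0],[0,0,0],-1],
  [[0.03,0,0],[0,0,0],-1],
  [[0,0,0],[0,0,0],-1],
])

```text
clock: 15.47
ee_pos: [0.432, 0.0815, 0.1053]
ee_rot: [1.722, 1.569, 1.73]
force: [0.2, -0.9, 1.2]
grip_width: -0.0001
```

apply_moves([
  [[0.01,0,0],[0,0,0],-1],
  [[0.01,0,0],[0,0,0],-1],
  [[0.01,0,0],[0,0,0],-1],
  [[0.01,0,0],[0,0,0],-1],
  [[0,0,0],[0,0,0],-1],
  [[0,0,0],[0,0,0],-1],
  [[0,0,0],[0,0,0],-1],
  [[0,0,0],[0,0,0],-1],
  [[0,0,0],[0,0,0],-1],
  [[0,0,0],[0,0,0],-1],
])

```text
clock: 16.3
ee_pos: [0.4334, 0.0817, 0.102]
ee_rot: [0.462, 1.568, 0.47]
force: [-1.8, -0.2, 5.1]
grip_width: -0.0001
```

apply_moves([
  [[0.01,0,0],[0,0,0],-1],
  [[0.01,0,0],[0,0,0],-1],
  [[0,0,0],[0,0,0],-1],
  [[0,0,0],[0,0,0],-1],
  [[0,0,0],[0,0,0],-1],
  [[0,0,0],[0,0,0],-1],
  [[0,0,0],[0,0,0],-1],
  [[0,0,0],[0,0,0],-1],
  [[0,0,0],[0,0,0],-1],
  [[0,0,0],[0,0,0],-1],
])

```text
clock: 17.13
ee_pos: [0.4349, 0.0818, 0.102]
ee_rot: [0.197, 1.564, 0.205]
force: [-4.2, 0.1, 23.0]
grip_width: -0.0002
```

Well at y=82 is occupied (stops firmly at z=0.102, 23 N). Next well.

apply_moves([
  [[-0.15,0,-0.004],[0,0,0],-1],
  [[-0.15,0,-0.004],[0,0,0],-1],
  [[-0.1,0,0],[0,0,0],-1],
  [[0,0.29,0],[0,0,0],-1],
  [[0,0.288,0],[0,0,0],-1],
  [[0.05,0,0],[0,0,0],-1],
  [[0.15,0,0],[0,0,0],-1],
  [[0.1,0,0],[0,0,0],-1],
  [[0.05,0,0],[0,0,0],-1],
  [[0.01,0,0],[0,0,0],-1],
])

```text
clock: 17.97
ee_pos: [0.4302, 0.1508, 0.1025]
ee_rot: [2.354, 1.569, 2.362]
force: [-0.7, 1.0, 0.4]
grip_width: 0.0001
```

apply_moves([
  [[0.01,0,0],[0,0,0],-1],
  [[0.01,0,0],[0,0,0],-1],
  [[0.01,0,0],[0,0,0],-1],
  [[0,0,0],[0,0,0],-1],
  [[0,0,0],[0,0,0],-1],
  [[0,0,0],[0,0,0],-1],
  [[0,0,0],[0,0,0],-1],
  [[0,0,0],[0,0,0],-1],
  [[0,0,0],[0,0,0],-1],
  [[0,0,0],[0,0,0],-1],
])

```text
clock: 18.8
ee_pos: [0.4313, 0.1511, 0.1002]
ee_rot: [0.839, 1.569, 0.847]
force: [1.2, 0.1, 1.8]
grip_width: 0.0002
```

apply_moves([
  [[0.01,0,0],[0,0,0],-1],
  [[0.01,0,0],[0,0,0],-1],
  [[0.01,0,0],[0,0,0],-1],
  [[0,0,0],[0,0,0],-1],
  [[0,0,0],[0,0,0],-1],
  [[0,0,0],[0,0,0],-1],
  [[0,0,0],[0,0,0],-1],
  [[0,0,0],[0,0,0],-1],
  [[0,0,0],[0,0,0],-1],
  [[0,0,0],[0,0,0],-1],
])

```text
clock: 19.63
ee_pos: [0.4307, 0.1511, 0.0962]
ee_rot: [1.522, 1.569, 1.53]
force: [-0.3, 0.5, -2.4]
grip_width: 0.0002
```

apply_moves([
  [[0.02,0,0],[0,0,0],-1],
  [[0.02,0,0],[0,0,0],-1],
  [[0,0,0],[0,0,0],-1],
  [[0,0,0],[0,0,0],-1],
  [[0,0,0],[0,0,0],-1],
  [[0,0,0],[0,0,0],-1],
  [[0,0,0],[0,0,0],-1],
  [[0,0,0],[0,0,0],-1],
  [[0,0,0],[0,0,0],-1],
  [[0,0,0],[0,0,0],-1],
])

```text
clock: 20.47
ee_pos: [0.4311, 0.1511, 0.0916]
ee_rot: [1.017, 1.569, 1.025]
force: [1.8, -0.8, -2.8]
grip_width: -0.0001
```

Down to 31 mm deep without resistance: the well at y≈0.151 is vacant. Back for the plug.

apply_moves([
  [[-0.18,0,0],[0,0,0],-1],
  [[-0.18,0,0],[0,0,0],-1],
  [[-0.18,0,0],[0,0,0],-1],
  [[-0.15,0,0],[0,0,0],-1],
  [[0,-0.3,0],[0,0,0],-1],
  [[0,-0.3,0],[0,0,0],-1],
  [[0,-0.3,0],[0,0,0],-1],
  [[0,-0.3,0],[0,0,0],-1],
  [[0,-0.3,0],[0,0,0],1],
  [[0,-0.3,0],[0,0,0],1],
])

```text
clock: 21.3
ee_pos: [0.4321, -0.0664, 0.1744]
ee_rot: [0.959, 1.569, 0.967]
force: [0.1, -0.3, -0.1]
grip_width: 0.0235
```

apply_moves([
  [[0,-0.288,-0.026],[0,0,0],1],
  [[0,-0.288,-0.026],[0,0,0],1],
  [[0,-0.288,-0.026],[0,0,0],1],
  [[0,-0.288,-0.026],[0,0,0],1],
  [[0,-0.288,-0.026],[0,0,0],1],
  [[0,0,0],[0,0,0],1],
  [[0,0,0],[0,0,0],1],
  [[0,0,0],[0,0,0],1],
  [[0,0,0],[0,0,0],1],
  [[0,0,0],[0,0,0],1],
])

```text
clock: 22.13
ee_pos: [0.4184, -0.2366, 0.1739]
ee_rot: [1.263, 1.569, 1.272]
force: [0.9, 0.5, 0.2]
grip_width: 0.0854
```

Run:
```python
from h import *
rep()
plan([.4154,-.2376,.0695],rot([0,0,-1],[1,.01,0]),20)
```

```text
22.13 pos [ 418.4 -236.6  173.9] x [ 0.001  0.002 -1.   ] z [1.    0.01  0.001] F [0.9 0.5 0.2] w 85.4 q [-0.68  0.16 -0.3   1.12  0.    0.88]
mm/row 5.2214967679887225 deg/row 0.005937943947796594
[[[0.043,-0.0,-0.001],[-0.0,0.0,-0.0],1],[[0.043,-0.0,-0.001],[-0.0,0.0,-0.0],1],[[0.043,-0.0,-0.001],[-0.0,0.0,-0.0],1],[[0.043,-0.0,-0.001],[-0.0,0.0,-0.0],1],[[0.043,-0.0,-0.001],[-0.0,0.0,-0.0],1],[[0.043,-0.0,-0.001],[-0.0,0.0,-0.0],1],[[0.043,-0.0,-0.001],[-0.0,0.0,-0.0],1],[[0.043,-0.0,-0.001],[-0.0,0.0,-0.0],1],[[0.043,-0.0,-0.001],[-0.0,0.0,-0.0],1],[[0.043,-0.0,-0.001],[-0.0,0.0,-0.0],1]]
[[[0.043,-0.0,-0.001],[-0.0,0.0,-0.0],1],[[0.043,-0.0,-0.001],[-0.0,0.0,-0.0],1],[[0.043,-0.0,-0.001],[-0.0,0.0,-0.0],1],[[0.043,-0.0,-0.001],[-0.0,0.0,-0.0],1],[[0.043,-0.0,-0.001],[-0.0,0.0,-0.0],1],[[0.043,-0.0,-0.001],[-0.0,0.0,-0.0],1],[[0.043,-0.0,-0.001],[-0.0,0.0,-0.0],1],[[0.043,-0.0,-0.001],[-0.0,0.0,-0.0],1],[[0.043,-0.0,-0.001],[-0.0,0.0,-0.0],1],[[0.043,-0.0,-0.001],[-0.0,0.0,-0.0],1]]
```

apply_moves([
  [[0.1,-0.001,-0.003],[0,0,0],1],
  [[0.1,-0.001,-0.003],[0,0,0],1],
  [[0.1,-0.001,-0.003],[0,0,0],1],
  [[0.1,-0.001,-0.003],[0,0,0],1],
  [[0.1,-0.001,-0.003],[0,0,0],1],
  [[0.1,-0.001,-0.003],[0,0,0],1],
  [[0.1,-0.001,-0.003],[0,0,0],1],
  [[0.1,0,-0.003],[0,0,0],0],
  [[0.05,0,-0.001],[0,0,0],0],
  [[0.02,0,0],[0,0,0],-0.3],
])

```text
clock: 22.97
ee_pos: [0.4151, -0.2372, 0.0686]
ee_rot: [1.769, 1.568, 1.779]
force: [-0.4, 0.8, -0.1]
grip_width: 0.0518
```

apply_moves([
  [[0,0,0],[0,0,0],-1],
  [[0,0,0],[0,0,0],-1],
  [[0,0,0],[0,0,0],-1],
  [[0,0,0],[0,0,0],-1],
  [[0,0,0],[0,0,0],-1],
  [[0,0,0],[0,0,0],-1],
  [[0,0,0],[0,0,0],-1],
  [[0,0,0],[0,0,0],-1],
  [[0,0,0],[0,0,0],-1],
  [[0,0,0],[0,0,0],-1],
], newtons=80)

```text
clock: 23.8
ee_pos: [0.4163, -0.239, 0.0703]
ee_rot: [0.248, 1.568, 0.256]
force: [0.5, 0.9, 6.5]
grip_width: 0.0155
```

Run:
```python
from h import *
rep()
```

```text
23.8 pos [ 416.3 -239.    70.3] x [ 0.003  0.001 -1.   ] z [1.    0.008 0.003] F [0.5 0.9 6.5] w 15.5 q [-0.69  0.25 -0.47  0.86  0.    0.87]
```

apply_moves([
  [[-0.1,0,0],[0,0,0],-1],
  [[-0.2,0,0],[0,0,0],-1],
  [[-0.25,0,0],[0,0,0],-1],
  [[-0.25,0,0],[0,0,0],-1],
  [[-0.25,0,0],[0,0,0],-1],
  [[-0.15,0,0],[0,0,0],-1],
  [[0,0.15,0],[0,0,0],-1],
  [[0,0.25,0],[0,0,0],-1],
  [[0,0.3,0],[0,0,0],-1],
  [[0,0.3,0],[0,0,0],-1],
])

```text
clock: 24.63
ee_pos: [0.4134, -0.1179, 0.2127]
ee_rot: [2.028, 1.568, 2.034]
force: [0.5, 0.7, -3.0]
grip_width: 0.0152
```

apply_moves([
  [[0,0.3,0.02],[0,0,0],-1],
  [[0,0.3,0.02],[0,0,0],-1],
  [[0,0.3,0.02],[0,0,0],-1],
  [[0,0.3,0.02],[0,0,0],-1],
  [[0,0.3,0.02],[0,0,0],-1],
  [[0,0.3,0.02],[0,0,0],-1],
  [[0,0.25,0.02],[0,0,0],-1],
  [[0,0.15,0],[0,0,0],-1],
  [[0,0.035,0],[0,0,0],-1],
  [[0,0,0],[0,0,0],-1],
])

```text
clock: 25.47
ee_pos: [0.4282, 0.1502, 0.2131]
ee_rot: [2.599, 1.569, 2.609]
force: [-0.5, 0.5, -4.0]
grip_width: 0.0157
```

Run:
```python
from h import *
rep()
a=robot.snapshot("scene");b=robot.snapshot("top")
f=lambda i:cv2.resize(cv2.cvtColor(i,cv2.COLOR_RGB2BGR),None,fx=4,fy=4,interpolation=cv2.INTER_CUBIC)
cv2.imwrite("pics/f.png",np.hstack([f(a[120:260,160:270]),f(b[130:270,140:230])]))
p=robot.get_state()["ee_pos"]
for z in(.03,-.067):print(z,(proj("scene",p+[0,0,z])-[160,120])*4)
```

```text
25.47 pos [428.2 150.2 213.1] x [-0.001  0.001 -1.   ] z [ 1.     0.01  -0.001] F [-0.5  0.5 -4. ] w 15.7 q [ 0.16  0.09 -0.28  1.2   0.    1.72]
0.03 [170.58528595 195.62910398]
-0.067 [182.03888038 342.97709224]
```

View pics/f.png

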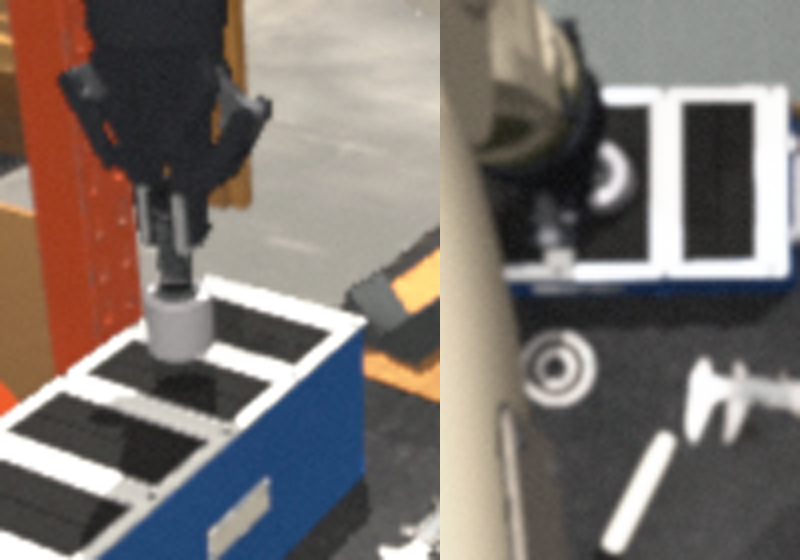

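The plug hangs upright over the second mouth from the right (head at (180,320)). Centre and lower in stages.

apply_moves([
  [[0,0.007,0.035],[0,0,0],-1],
  [[0.02,0,0],[0,0,0],-1],
  [[0.04,0,0],[0,0,0],-1],
  [[0.04,0,0],[0,0,0],-1],
  [[0.04,0,0],[0,0,0],-1],
  [[0.04,0,0],[0,0,0],-1],
  [[0.04,0,0],[0,0,0],-1],
  [[0.04,0,0],[0,0,0],-1],
  [[0.03,0,0],[0,0,0],-1],
  [[0,0,0],[0,0,0],-1],
])

```text
clock: 26.4
ee_pos: [0.4333, 0.1503, 0.1786]
ee_rot: [1.024, 1.569, 1.032]
force: [0.5, -0.8, -3.1]
grip_width: 0.0154
```

apply_moves([
  [[0.04,0,0],[0,0,0],-1],
  [[0.04,0,0],[0,0,0],-1],
  [[0.04,0,0],[0,0,0],-1],
  [[0.04,0,0],[0,0,0],-1],
  [[0.04,0,0],[0,0,0],-1],
  [[0.04,0,0],[0,0,0],-1],
  [[0.04,0,0],[0,0,0],-1],
  [[0.02,0,0],[0,0,0],-1],
  [[0,0,0],[0,0,0],-1],
  [[0,0,0],[0,0,0],-1],
])

```text
clock: 27.23
ee_pos: [0.4329, 0.1504, 0.1427]
ee_rot: [1.909, 1.569, 1.917]
force: [0.6, -0.6, -5.4]
grip_width: 0.0153
```

apply_moves([
  [[0.06,0,0],[0,0,0],-1],
  [[0.06,0,0],[0,0,0],-1],
  [[0.06,0,0],[0,0,0],-1],
  [[0.06,0,0],[0,0,0],-1],
  [[0.06,0,0],[0,0,0],-1],
  [[0.06,0,0],[0,0,0],-1],
  [[0.06,0,0],[0,0,0],-1],
  [[0.06,0,0],[0,0,0],-1],
  [[0.02,0,0],[0,0,0],-1],
  [[0,0,0],[0,0,0],-1],
])

```text
clock: 28.07
ee_pos: [0.4327, 0.1504, 0.0821]
ee_rot: [2.266, 1.569, 2.274]
force: [-0.2, -0.2, -6.7]
grip_width: 0.0153
```

apply_moves([
  [[0.01,0,0],[0,0,0],-1],
  [[0.01,0,0],[0,0,0],-1],
  [[0.01,0,0],[0,0,0],-1],
  [[0.01,0,0],[0,0,0],-1],
  [[0.01,0,0],[0,0,0],-1],
  [[0,0,0],[0,0,0],-1],
  [[0,0,0],[0,0,0],-1],
  [[0,0,0],[0,0,0],-1],
  [[0,0,0],[0,0,0],-1],
  [[0,0,0],[0,0,0],-1],
])

```text
clock: 28.9
ee_pos: [0.4338, 0.1506, 0.0773]
ee_rot: [0.869, 1.569, 0.877]
force: [1.8, 0.8, -3.8]
grip_width: 0.0154
```

apply_moves([
  [[0.01,0,0],[0,0,0],-1],
  [[0.01,0,0],[0,0,0],-1],
  [[0.01,0,0],[0,0,0],-1],
  [[0,0,0],[0,0,0],-1],
  [[0,0,0],[0,0,0],-1],
  [[0,0,0],[0,0,0],-1],
  [[0,0,0],[0,0,0],-1],
  [[0,0,0],[0,0,0],-1],
  [[0,0,0],[0,0,0],-1],
  [[0,0,0],[0,0,0],-1],
])

```text
clock: 29.73
ee_pos: [0.4332, 0.1505, 0.0734]
ee_rot: [1.394, 1.569, 1.402]
force: [0.4, -0.4, -5.4]
grip_width: 0.0155
```

apply_moves([
  [[0.01,0,0],[0,0,0],-1],
  [[0.01,0,0],[0,0,0],-1],
  [[0,0,0],[0,0,0],-1],
  [[0,0,0],[0,0,0],-1],
  [[0,0,0],[0,0,0],-1],
  [[0,0,0],[0,0,0],-1],
  [[0,0,0],[0,0,0],-1],
  [[0,0,0],[0,0,0],-1],
  [[0,0,0],[0,0,0],-1],
  [[0,0,0],[0,0,0],-1],
])

```text
clock: 30.57
ee_pos: [0.4337, 0.1507, 0.0723]
ee_rot: [0.752, 1.568, 0.76]
force: [-4.0, 0.7, 5.0]
grip_width: 0.0154
```

Contact at the expected height (0.0723, Fz −5→+5). Release to half open and withdraw straight up.

apply_moves([
  [[0,0,0],[0,0,0],-0.5],
  [[0,0,0],[0,0,0],-0.4],
  [[0,0,0],[0,0,0],-0.2],
  [[0,0,0],[0,0,0],-0.1],
  [[0,0,0],[0,0,0],-0.1],
  [[0,0,0],[0,0,0],-0.1],
  [[0,0,0],[0,0,0],-0.1],
  [[0,0,0],[0,0,0],-0.1],
  [[-0.03,0,0],[0,0,0],-0.1],
  [[-0.05,0,0],[0,0,0],-0.1],
])

```text
clock: 31.4
ee_pos: [0.4324, 0.1504, 0.0802]
ee_rot: [2.517, 1.569, 2.525]
force: [0.2, -0.2, -3.1]
grip_width: 0.0385
```

apply_moves([
  [[-0.08,0,0],[0,0,0],-0.1],
  [[-0.08,0,0],[0,0,0],-0.1],
  [[-0.08,0,0],[0,0,0],-0.1],
  [[-0.08,0,0],[0,0,0],-0.1],
  [[-0.08,0,0],[0,0,0],-0.1],
  [[-0.12,0,0],[0,0,0],-0.1],
  [[-0.2,0,0],[0,0,0],-0.1],
  [[-0.2,0,0],[0,0,0],-0.1],
  [[-0.2,0,0],[0,0,0],-0.1],
  [[-0.2,0,0],[0,0,0],-0.1],
])

```text
clock: 32.23
ee_pos: [0.4332, 0.1503, 0.2414]
ee_rot: [0.719, 1.568, 0.727]
force: [0.5, -0.2, -0.2]
grip_width: 0.0386
```

apply_moves([
  [[-0.05,-0.25,0],[0,0,0],-0.1],
  [[-0.05,-0.25,0],[0,0,0],-0.1],
  [[0,-0.3,0],[0,0,0],-0.1],
  [[0,-0.3,0],[0,0,0],-0.1],
  [[0,-0.3,0],[0,0,0],-0.1],
  [[0,-0.3,0],[0,0,0],-0.1],
  [[0,-0.3,0],[0,0,0],-0.1],
  [[0,-0.3,0],[0,0,0],-0.1],
  [[0,-0.2,0],[0,0,0],-0.1],
  [[0,0,0],[0,0,0],-0.1],
])

```text
clock: 33.07
ee_pos: [0.436, -0.154, 0.2516]
ee_rot: [-0.299, 1.568, -0.296]
force: [0.3, -0.9, 0.1]
grip_width: 0.0383
```

Run:
```python
from h import *
rep()
a=robot.snapshot("scene");b=robot.snapshot("top")
f=lambda i:cv2.resize(cv2.cvtColor(i,cv2.COLOR_RGB2BGR),None,fx=3,fy=3,interpolation=cv2.INTER_CUBIC)
cv2.imwrite("pics/g.png",np.hstack([f(a[150:300,120:260]),f(b[130:280,105:230])]))
for n in("scene","top"):
    z=dict(scene=0,top=0)[n]
    print(n,[np.round(ray(n,*(np.array(d["point"])*[512,384]),z)[:2]*1e3).tolist()+[round(d["p"],2)] for d in robot.pinpoint(n,"bearing_1")],[d["p"] for d in robot.look_for(n,"plug_mid")])
```

```text
33.07 pos [ 436.  -154.   251.6] x [ 0.002 -0.001 -1.   ] z [1.    0.003 0.002] F [ 0.3 -0.9  0.1] w 38.3 q [-0.51  0.09 -0.19  1.29  0.    1.05]
scene [[320.0, 202.0, 0.82], [461.0, -437.0, 0.55]] [0.31]
top [[316.0, 211.0, 0.68], [449.0, -431.0, 0.54]] []
```

View pics/g.png

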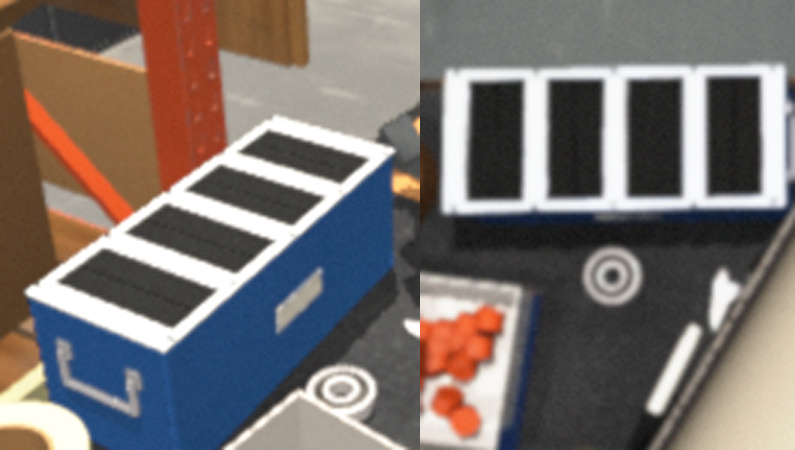

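All eight flaps are shut. Bearing 1 sits at full-image (169,222), the same as at the start.

```bash
python3 -c "
from cell import robot
print(robot.sign_off())"
```

```text
the job is handed in; nothing more can be done
None
```

The plug is in the vacant well, head down, and the job is handed in at about 33 s of the 61 s allowed.

- **Standing the plug up:** I took it from the V-block, stood it upright on its head on the clear part of the mat and let go. Pictures from both cameras showed it standing free.
- **Finding the vacant well:** I felt with shut fingers. Well 1 stopped me firmly 21 mm below the cover at 23 N. Well 2 gave no resistance down to 31 mm, so I took it as the vacant one and did not feel wells 3 and 4.
- **Putting it away:** I took the plug again from straight above by the end of its handle and lowered it into well 2. It touched the floor at the expected height with a light force, about 5 N. I then released it and withdrew.

**Last checks:**
- The final picture shows all eight flaps shut and the arm clear of everything.
- Bearing 1 is at the same pixel as at the start.
- Bearing 2 was never approached. Its network readings differ from the first ones by about 1 cm in the top view and 2 cm in the scene view. I put that down to noise in the networks and did not check it in a picture.
- After the placing, the network still reported a weak hit (0.31) for the plug in the scene view. I took it for a false one.

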